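# Pack an incense gift tray to its drawn layout with a casket whose lid swings freely

## Task

Make up the incense gift tray to the layout drawn on its liner: one casket, the burner and the charcoal tongs, each set down gently, centred in its own outline and turned as drawn (casket shut, its knob over the small circle; tongs flat, tips at the narrow end of their outline). Use the casket whose lid swings freely: try it by the knob, raising the lid at least 30 degrees before you pack it; the other casket's hinge is stiff, so when lifted by the knob it tips up with its lid still shut, and it must be left standing where it was. Do not disturb the bottles, wood, weights and other goods on the counter.

Things in the scene. Friction and masses are not known exactly. Their poses are not given: they have to be found in the camera images.
- casket_p_mid (a point): Centre (26 mm above the underside) of a dark wooden incense casket: 80 mm deep (x), 58 mm wide (y), 52 mm high with its 6 mm lid, 78 mm to the knob's top; about 0.4 kg. One of two alike; one lid swings freely, the other is stiff. z up, x points from knob side to hinge side. Grip across the 58 mm width below the lid (the lid is 1 mm in from each side).
- knob_p (a point): Centre of the brass ball knob (18 mm diameter, on a thin stem, centre 17 mm above the lid's top) of casket_p, on its centre line, 12 mm from the lid's front edge. The hinge line runs along the casket's y at its back (+x) edge, 46 mm above its underside: 68 mm behind the knob and 23 mm below it. Axes turn with the lid.
- lid_p (a joint): Lid angle of casket_p in rad: 0 shut, growing as the lid opens upward (30 degrees is 0.52, stop at 1.8). A free lid falls shut by itself when let go.
- casket_q_mid (a point): Centre (26 mm above the underside) of a dark wooden incense casket: 80 mm deep (x), 58 mm wide (y), 52 mm high with its 6 mm lid, 78 mm to the knob's top; about 0.4 kg. One of two alike; one lid swings freely, the other is stiff. z up, x points from knob side to hinge side. Grip across the 58 mm width below the lid (the lid is 1 mm in from each side).
- knob_q (a point): Centre of the brass ball knob (18 mm diameter, on a thin stem, centre 17 mm above the lid's top) of casket_q, on its centre line, 12 mm from the lid's front edge. The hinge line runs along the casket's y at its back (+x) edge, 46 mm above its underside: 68 mm behind the knob and 23 mm below it. Axes turn with the lid.
- lid_q (a joint): Lid angle of casket_q in rad: 0 shut, growing as the lid opens upward (30 degrees is 0.52, stop at 1.8). A free lid falls shut by itself when let go.
- burner_mid (a point): Wooden incense burner, 100 mm high, about 0.28 kg: square 60 mm foot, narrow waist, and from 60 mm up a straight-sided square open cup 54 mm wide and 40 mm deep by which it is gripped. This point is its centre, 50 mm above its underside. z up, x and y square to its faces; all four sides are alike.
- tongs_mid (a point): Brass charcoal tongs, one rigid piece lying flat, 150 mm long (x) and 12 mm high; 22 mm wide over the two straight arms (from 67 mm behind the centre to 31 mm ahead of it), narrowing to 10 mm at the tips (+x), rounded bow at -x; about 0.07 kg. This point is the middle of the length, 6 mm above the underside. z up.
- tongs_tip (a point): The tip end of the tongs, 75 mm along +x from tongs_mid.
- tray: Light wooden gift tray with a paper liner, fixed; 256 mm (x) by 280 mm (y) outside, 8 mm walls standing 22 mm above the counter, floor 8 mm above the counter. Origin under its centre at counter level.
- spot_casket: Outline drawn on the liner for the casket: rectangle 92 mm (x) by 70 mm (y), i.e. the footprint and 6 mm all round, with a line near the hinge side (+x) and a small circle for the knob near the -x side. Origin at its centre on the tray floor; the casket's x is to point along this x.
- spot_burner: Outline drawn on the liner for the burner: 72 mm square with a smaller square inside. Origin at its centre on the tray floor, axes square to its sides. It and the casket outline may change places.
- spot_tongs: Long outline drawn on the liner for the tongs, 165 mm (x) by 34 mm (y), wide at -x and narrow at +x, where the tips belong. Origin at its centre on the tray floor.
- oil_bottle: Amber glass oil bottle, 40 mm diameter, 85 mm high; a bystander to leave alone. Origin at the centre of its underside.
- wood_a: Small chunk of agarwood, 36 x 22 x 16 mm; a bystander to leave alone. Origin at the centre of its underside.
- wood_b: Chunk of agarwood, 60 x 26 x 18 mm; a bystander to leave alone. Origin at the centre of its underside.
- resin_jar: Glass jar, 56 mm diameter, 70 mm high; a bystander to leave alone. Origin at the centre of its underside.
- coal_roll: Upright card roll of charcoal, 42 mm diameter, 62 mm high; a bystander to leave alone. Origin at the centre of its underside.
- weight_a: Brass weight, 32 mm diameter, 26 mm high; a bystander to leave alone. Origin at the centre of its underside.
- weight_b: Brass weight, 24 mm diameter, 20 mm high; a bystander to leave alone. Origin at the centre of its underside.
- casket_p: Body of casket_p; origin at the centre of its underside, axes as for its centre point.
- casket_q: Body of casket_q; origin at the centre of its underside, axes as for its centre point.
- burner: Body of the burner; origin at the centre of its underside, axes as for its centre point.
- tongs: Body of the tongs; origin at the centre of its underside, axes as for its centre point.

How it is judged:
On the way:
1. the free-swinging casket's lid is raised about 30 degrees, before the casket is in the tray (value of joint lid_q above 0.48 rad and horizontal distance between casket_q_mid and spot_casket above 0.1 m), for 0.1 s.
At the end, for the whole second after the job is handed in: Free-lidded casket (lid shut), burner and tongs rest on the tray floor, upright or flat, each within 10 mm of its outline's centre and 0.17 rad of its drawn turn, knob on the circle side, tips at the narrow end; the stiff casket stands upright within 50 mm of its start (horizontal distance between casket_q_mid and spot_casket below 0.01 m and angle between the x axis of casket_q_mid and the x axis of spot_casket, either way round below 0.17 rad and x of knob_q in the frame of spot_casket below 0 m and angle between each of casket_q_mid, burner_mid, casket_p_mid's own z axis and vertical below 0.06 rad and z of casket_q_mid in the frame of spot_casket below 0.031 m and value of joint lid_q below 0.08 rad and horizontal distance between burner_mid and spot_burner below 0.01 m and (angle between the x axis of burner_mid and the x axis of spot_burner, either way round below 0.17 rad or angle between the y axis of burner_mid and the x axis of spot_burner, either way round below 0.17 rad) and z of burner_mid in the frame of spot_burner below 0.055 m and horizontal distance between tongs_mid and spot_tongs below 0.01 m and angle between the x axis of tongs_mid and the x axis of spot_tongs, either way round below 0.17 rad and x of tongs_tip in the frame of spot_tongs above 0 m and z of tongs_mid in the frame of spot_tongs below 0.011 m and angle between tongs_mid's own z axis and vertical below 0.08 rad and distance of casket_p_mid from where it was at the start of the episode below 0.05 m and height (world z) of casket_p_mid below 0.031 m and linear speed of each of casket_q, burner, tongs, casket_p below 0.02 m/s); the robot touches nothing.
It fails at once if a bystander is moved by more than 30 mm or knocked over (distance of any of oil_bottle, wood_a, wood_b, resin_jar, coal_roll, weight_a, weight_b from where it was at the start of the episode above 0.03 m or angle between any of oil_bottle, wood_a, wood_b, resin_jar, coal_roll, weight_a, weight_b's own z axis and vertical above 0.5 rad).
It fails at once if the burner, a casket or the tongs are dropped onto the tray (faster than 0.5 m/s within 12 mm of its floor) ((z of burner_mid in the frame of tray below 0.07 m and horizontal distance between burner_mid and tray below 0.13 m and linear speed of burner above 0.5 m/s) or (z of casket_q_mid in the frame of tray below 0.046 m and horizontal distance between casket_q_mid and tray below 0.13 m and linear speed of casket_q above 0.5 m/s) or (z of tongs_mid in the frame of tray below 0.026 m and horizontal distance between tongs_mid and tray below 0.13 m and linear speed of tongs above 0.5 m/s)).
It fails at once if the burner or a casket is tipped over (angle between any of burner_mid, casket_p_mid, casket_q_mid's own z axis and vertical above 0.8 rad).
It also fails if it takes over 72 s, if anything falls off the work surface, if the arm or the gripper's body presses on something with over 40 N, if the wrist force passes 120 N, or if a joint passes its speed limit or range.

## Robot

A 6-joint arm with a two-finger parallel gripper is mounted at the origin on the work surface. World frame = base frame: x ahead of the robot, y to its left, z up, the work surface at z = 0. Lengths are in m, angles in rad, forces in N, time in s.
With the tool pointing down it reaches from about 0.35 to 0.775 m from the base axis. Payload 7.3 kg.
Tool frame: the origin (TCP) lies on the centre line of the jaws, within the pads' length; the fingertips stand tip_reach ahead of it and the grasp point (between the pads) lies 6 mm ahead of it (tip_reach is the distance from the TCP to the fingertips, in m); x points along the fingers, y is the direction in which the jaws open and shut, and the axes are right-handed (so a half turn about x gives the same grasp; the last joint's range is limited). The gripper opens to 92 mm and grips with 3 to 60 N. Pads are 19 mm wide; open, the fingers measure 130 mm over their backs; the gripper's body (75 mm by 190 mm) begins 47 mm behind the grasp point.
Start: joints at [1.007, 0.342, 1.524, -0, 1.275, -0.146], TCP at [0.213, 0.48, 0.252] pointing down, gripper open.
Joint ranges: [-2.53, 2.53], [-0.77, 2.02], [0.04, 2.7], [-1, 4.14], [0.28, 2.66], [-3.11, 3.11]. Speed limits (rad/s): [2.57, 2.57, 3.14, 3.14, 3.14, 3.14].

## Interface

Orientations are given as [roll, pitch, yaw] about the fixed x, y, z axes, in that order (R = Rz(yaw) Ry(pitch) Rx(roll)).
In Python, from cell import observe, read_camera, get_calibration, hand_in, tip_reach gives the robot as it stands. The module is installed in compiled form; this text tells all that it offers.
- The arm moves only by the shell command python3 -m crank 'ROWS' [FORCE]. ROWS is JSON, a list of rows, each an object of numbers: "fingers": the opening, from -1 (shut) to 1 (fully open); "tx", "ty", "tz": the shift along the tool's x, y, z in units of 40 mm (1.0 is 40 mm); "roll": the turn about the tool's x in units of 10 degrees (1.0 is 10 degrees). In form: [{"fingers": .., "tx": .., "ty": .., "tz": .., "roll": ..}, ...]. A call has exactly 8 rows; each row is the pose to reach, as a shift and turn from the pose commanded when the call began, along the tool's axes at that moment; what a row does not reach only later rows make up. A row lasts 1/8 s, in which the tool goes at most 62.5 mm and 10.7 degrees, less where a joint would pass 70% of its speed; a pose out of reach is approached as far as the arm can. A call with a gripper value outside its range is refused whole. The fingers move at their own pace and stop on an object; FORCE is the grip in N (left out, the last holds). Time passes only in rows, so rows that repeat a pose let the fingers close, or fill a call up. It gives the time, the measured TCP pose, the force and the opening at its end, in the units of the state.
- observe(): the state, without advancing time (a new reading comes with each control period).
- read_camera(name): name is "scene" or "side" or "wrist"; returns (picture, depth): 420x560x3 uint8, red, green, blue; 420x560 float32, m along the optical axis (not along the pixel's ray), 0 where there is no reading.
- get_calibration(name): a dict with "vertical_fov" (degrees; the focal length in pixels is half the picture's height over the tangent of half this angle, whatever the lens; pixels are square), "cx", "cy" (the principal point, pixels), "pose" (4x4, takes a point from camera to world coordinates); the wrist camera has in their place "T_tool_cam" (4x4, takes a point from camera to tool coordinates, whose origin is the TCP and whose axes are the tool frame's). Camera axes: x right, y down, z forward; pixel columns grow to the right and rows downward; lengths in m; the calibration is good to about 2 mm. A picture is of the moment at which its call begins: read the wrist's pose just before it. get_calibration takes no time and is no camera call.
- hand_in(): hands the job in, once; it reports no verdict.
The state is a dict: "time": time; "qpos": joint angles; "qvel": joint speeds; "joint_efforts": joint torques, N m; "tool_pos": TCP position; "tool_rot": TCP orientation; "contact_force": force on the tool from outside, world axes, zero at the start; "torque": the same for the moment, N m; "opening": finger opening in m.
Only numpy, scipy, OpenCV 4.12 (cv2) and the standard library are available. Lean on these libraries where they do the work, as an engineer would, in place of code of your own. Each camera call takes 0.05 s, during which the arm holds its last target. There are 200 camera calls.

## Working session

There is one attempt and no reset: what is moved stays moved. The work goes in short steps, Python scripts to look and compute and a shell command to move; the robot and the scene stay as the last step left them, time stands still between calls to the robot, and variables do not carry over. Pictures are saved under pics/ and viewed, about 8 in all and at most 12, crops included, and the job is handed in when it is done.

```bash
mkdir -p pics; cat > h.py <<'E'
import numpy as np, cv2
from scipy.spatial.transform import Rotation as R
from cell import observe, read_camera, get_calibration, hand_in, tip_reach
def grab(name):
    s=observe(); im,d=read_camera(name); c=get_calibration(name)
    if name=='wrist':
        T=np.eye(4); T[:3,:3]=R.from_euler('xyz',s['tool_rot']).as_matrix(); T[:3,3]=s['tool_pos']
        P=T@np.array(c['T_tool_cam'])
    else: P=np.array(c['pose'])
    f=im.shape[0]/2/np.tan(np.radians(c['vertical_fov'])/2)
    return im,d,(P,f,c['cx'],c['cy'])
def ray(cam,uv):
    P,f,cx,cy=cam; uv=np.atleast_2d(uv).astype(float)
    v=np.c_[(uv[:,0]-cx)/f,(uv[:,1]-cy)/f,np.ones(len(uv))]@P[:3,:3].T
    return P[:3,3],v
def onz(cam,uv,z):
    o,v=ray(cam,uv); return o+v*((z-o[2])/v[:,2])[:,None]
def cloud(cam,d):
    P,f,cx,cy=cam; v,u=np.mgrid[:d.shape[0],:d.shape[1]]
    X=np.stack([(u-cx)/f*d,(v-cy)/f*d,d],-1)@P[:3,:3].T+P[:3,3]; X[d==0]=np.nan; return X
def save(n,im): cv2.imwrite('pics/'+n+'.png',im[:,:,::-1])
E
python3 - <<'E'
from h import *
print(observe(),tip_reach if not callable(tip_reach) else tip_reach())
for n in('scene','side','wrist'):
    im,d,c=grab(n); save(n+'0',im); np.savez('pics/'+n+'0.npz',im=im,d=d,P=c[0],k=c[1:]); print(n,c[0].round(3).tolist(),c[1:],d[d>0].min() if (d>0).any() else None)
a=[cv2.imread('pics/%s0.png'%n) for n in('scene','side')]
cv2.imwrite('pics/both.png',cv2.resize(np.vstack(a),None,fx=.71,fy=.71))
E
```

```text
{'time': 0.0, 'qpos': array([ 1.00702957e+00,  3.42748691e-01,  1.52502639e+00, -2.82171436e-06,
        1.27540647e+00, -1.45967693e-01]), 'qvel': array([-5.43046881e-05, -1.58701373e-03,  5.82896721e-04,  1.68040563e-04,
       -1.14617431e-03, -8.08883482e-04]), 'joint_efforts': array([ 1.69510363e-04, -4.31231868e+01, -2.44227630e+01,  7.18246470e-02,
        5.57795749e-02, -1.04715659e-04]), 'tool_pos': array([0.21278091, 0.47953678, 0.25102819]), 'tool_rot': array([-1.71506586,  1.56920743, -2.13286411]), 'contact_force': array([0.37301743, 1.42943279, 0.27276376]), 'torque': array([0.03185209, 0.01554215, 0.06645857]), 'opening': 0.09192266606185998} 0.025
scene [[-0.431, 0.595, -0.678, 1.218], [0.902, 0.29, -0.319, 0.274], [0.007, -0.749, -0.662, 0.723], [0.0, 0.0, 0.0, 1.0]] (np.float64(457.81473837597775), 273.9389902678089, 213.0756955604491) 0.62024903
side [[0.991, -0.075, 0.111, 0.434], [-0.134, -0.503, 0.854, -0.96], [-0.008, -0.861, -0.509, 0.628], [0.0, 0.0, 0.0, 1.0]] (np.float64(387.09105580682615), 285.07676640518383, 208.61145593287134) 0.51045454
wrist [[0.405, 0.882, 0.24, 0.148], [0.914, -0.391, -0.108, 0.509], [-0.002, 0.263, -0.965, 0.384], [0.0, 0.0, 0.0, 1.0]] (np.float64(323.61781881083243), 276.0637622337249, 207.5458573938372) 0.050001174
```

View pics/scene0.png

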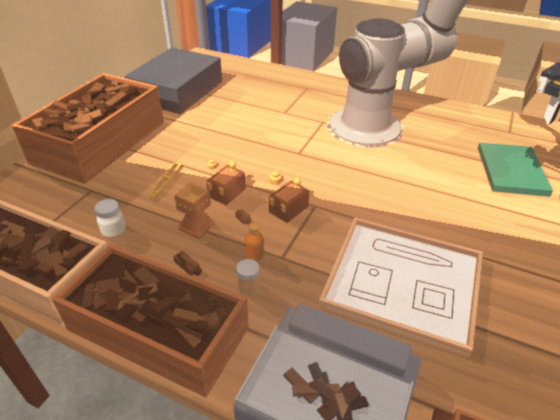

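View pics/side0.png

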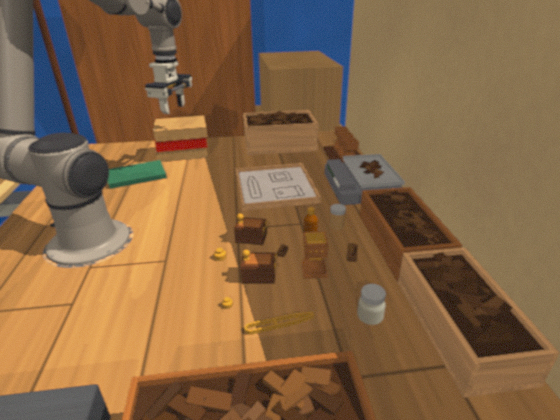

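Scene view: tray at right (px 325–482, 222–342) with the tongs outline at (412,252), the casket outline at (371,283) with its circle at the top, and the burner outline at (434,299). The caskets are at (227,183) and (289,200), the burner at (192,208) and the tongs at (166,180). The side view agrees. Next I measure these from both clouds and rays.

```bash
cat > m.py <<'E'
from h import *
def load(n):
    z=np.load('pics/%s.npz'%n); return z['im'],z['d'],(z['P'],*z['k'])
if __name__=='__main__':
  for n,boxes in (('scene0',dict(A=(200,155,250,205),B=(262,165,315,222),burner=(172,180,215,238),tongs=(145,158,188,200),tray=(320,218,488,345))),
                ('side0',dict(A=(236,245,278,285),B=(232,208,272,246),burner=(300,228,330,280),tongs=(238,308,318,336),tray=(232,160,322,208)))):
    im,d,c=load(n); X=cloud(c,d); hsv=cv2.cvtColor(im,cv2.COLOR_RGB2HSV)
    for k,(a,b,e,f) in boxes.items():
        x=X[b:f,a:e].reshape(-1,3); h=hsv[b:f,a:e].reshape(-1,3)
        lo,hi={'A':(.045,.06),'B':(.045,.06),'burner':(.085,.11),'tongs':(.007,.02),'tray':(.015,.03)}[k]
        m=(x[:,2]>lo)&(x[:,2]<hi); p=x[m]
        r=cv2.minAreaRect((p[:,:2]*1000).astype(np.float32))
        print(n,k,len(p),'z',np.median(p[:,2]).round(4),'rect',np.round(r[0],1),np.round(r[1],1),round(r[2],1))
        if k in'AB':
            q=x[(x[:,2]>.06)&(x[:,2]<.085)]; print('   knob',len(q),q.mean(0).round(4),q[:,2].max().round(4))
E
python3 m.py
cat > ortho.py <<'E'
from m import *
# ortho picture of the liner, 2 px/mm at z=.008 from scene
import sys
n,z,x0,x1,y0,y1,s,o=sys.argv[1],*map(float,sys.argv[2:8]),sys.argv[8]
im,d,(P,f,cx,cy)=load(n)
xs=np.arange(x1,x0,-.001/s); ys=np.arange(y1,y0,-.001/s)
gx,gy=np.meshgrid(xs,ys,indexing='ij')
p=(np.stack([gx,gy,np.full_like(gx,z)],-1)-P[:3,3])@P[:3,:3]
u=cx+f*p[...,0]/p[...,2]; v=cy+f*p[...,1]/p[...,2]
save(o,cv2.remap(im,u.astype(np.float32),v.astype(np.float32),cv2.INTER_LINEAR))
E
sed -i 's/(n,z,/&/; s/^n,z,x0.*/n,o=sys.argv[1],sys.argv[8]; z,x0,x1,y0,y1,s=map(float,sys.argv[2:8])/' ortho.py
```

```text
scene0 A 528 z 0.0523 rect [ 464.9 -214.1] [59.7 85.4] 84.0
   knob 91 [ 0.515  -0.1978  0.0744] 0.0848
scene0 B 610 z 0.0524 rect [454.5 -49.7] [59.3 84. ] 74.5
   knob 50 [ 0.4295 -0.0408  0.0723] 0.0789
scene0 burner 460 z 0.0969 rect [ 601.7 -214.7] [57.8 56.6] 82.2
scene0 tongs 205 z 0.0106 rect [ 495.3 -376.8] [149.8  24.3] 7.9
scene0 tray 2272 z 0.0218 rect [555.3 252.5] [260.9 280.8] 3.0
side0 A 541 z 0.0519 rect [ 465.3 -218.7] [59.5 83. ] 83.3
   knob 45 [ 0.4361 -0.2174  0.0718] 0.0778
side0 B 371 z 0.0518 rect [456.1 -54.3] [59.3 85.4] 75.6
   knob 33 [ 0.428  -0.0493  0.072 ] 0.078
side0 burner 337 z 0.0962 rect [ 602.4 -218.2] [58.5 54.1] 85.9
side0 tongs 371 z 0.0107 rect [ 495.8 -380.2] [149.8  25.4] 8.7
side0 tray 588 z 0.0208 rect [557.8 251. ] [256.1 291.5] 2.8
```

```bash
python3 ortho.py scene0 0.008 0.41 0.70 0.10 0.40 2 liner_scene; python3 ortho.py side0 0.008 0.41 0.70 0.10 0.40 2 liner_side
cat > liner.py <<'E'
import cv2,numpy as np,sys
x1,y1,s=.70,.40,2.
for n in sys.argv[1:]:
    g=cv2.imread('pics/%s.png'%n,0)
    b=cv2.adaptiveThreshold(g,255,cv2.ADAPTIVE_THRESH_MEAN_C,cv2.THRESH_BINARY_INV,41,10)
    cs,_=cv2.findContours(b,cv2.RETR_LIST,cv2.CHAIN_APPROX_NONE)
    for c in cs:
        (u,v),(w,h),a=cv2.minAreaRect(np.c_[x1*1000-c[:,0,1]/s,y1*1000-c[:,0,0]/s].astype(np.float32))
        if min(w,h)>8 and max(w,h)<200: print(n,np.round([u,v,w,h,a],1))
E
python3 liner.py liner_scene liner_side
```

```text
liner_scene [420.8 395.   11.5  10.   -0. ]
liner_scene [475.1 251.4  30.1 161.7   3.5]
liner_scene [475.2 251.1  41.4 170.5   3.5]
liner_scene [562.3 192.5  13.1  13.1  45. ]
liner_scene [562.8 192.8  21.5  21.5  90. ]
liner_scene [577.1 317.3  36.5  37.    6.8]
liner_scene [577.2 317.2  46.2  45.4   6.8]
liner_scene [577.3 317.2  68.6  69.1   6.1]
liner_scene [577.1 317.2  78.8  77.5   6.1]
liner_scene [582.4 194.3  73.2  67.1   5.6]
liner_scene [628.2 198.9  12.7  67.3   5.9]
liner_scene [590.4 195.1  99.   75.5   5.7]
liner_scene [641.9 107.4  73.6  12.7   2.1]
liner_side [464.  246.1  11.1 155.5   1.5]
```

View pics/liner_scene.png

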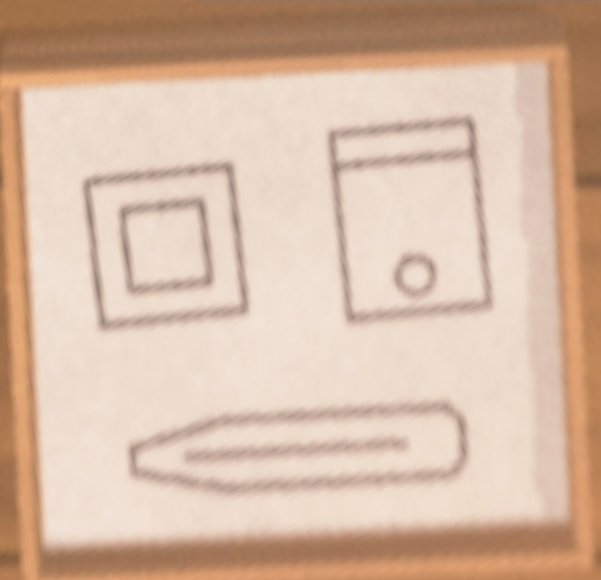

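Liner (top = +x, left = +y): casket outline at (590,195) yaw 5.7° with its circle toward −x, burner outline at (577,317) yaw 6.3°, and tongs outline at (475,251) with the narrow end toward +y (yaw 93.5°). I'll now hover over casket B.

```bash
cat > go.py <<'E'
from h import *
import sys
# go.py x y z jawyaw_deg (mm): shifts in tool axes/units
x,y,z,a=map(float,sys.argv[1:5]); s=observe()
M=R.from_euler('xyz',s['tool_rot']).as_matrix(); t=M.T@(np.array([x,y,z])/1000-s['tool_pos'])/.04
cur=np.degrees(np.arctan2(M[1,1],M[0,1])); dw=(a-cur+90)%180-90
print('t',round(s['time'],2),'tx ty tz',t.round(3),'roll',round(-dw/10*np.sign(-M[2,0]),3) if M[2,0]>0 else round(-dw/10,3),'jaw',cur.round(1),'toolx',M[:,0].round(3),'q6',s['qpos'][5].round(2),'pos',(s['tool_pos']*1000).round(1),'F',s['contact_force'].round(1),'open',round(s['opening']*1000,1))
E
python3 go.py 429 -47 200 75
```

```text
t 0.15 tx ty tz [ 1.29  -9.84  10.281] roll -0.894 jaw 66.1 toolx [-0.001 -0.001 -1.   ] q6 -0.15 pos [212.9 479.6 251.2] F [0.2 0.2 0.4] open 91.9
```

```bash
python3 -m crank '[{"fingers":0.2,"tx":0.1,"ty":-0.7,"tz":0.7,"roll":-0.1},{"fingers":0.2,"tx":0.3,"ty":-1.7,"tz":1.8,"roll":-0.2},{"fingers":0.2,"tx":0.5,"ty":-2.7,"tz":2.8,"roll":-0.4},{"fingers":0.2,"tx":0.7,"ty":-3.7,"tz":3.9,"roll":-0.5},{"fingers":0.2,"tx":0.8,"ty":-4.7,"tz":4.9,"roll":-0.6},{"fingers":0.2,"tx":0.9,"ty":-5.7,"tz":6.0,"roll":-0.7},{"fingers":0.2,"tx":1.0,"ty":-6.7,"tz":7.0,"roll":-0.8},{"fingers":0.2,"tx":1.1,"ty":-7.7,"tz":8.0,"roll":-0.9}]' 20; python3 go.py 429 -47 200 75
```

```text
time: 1.15
tool_pos: [0.3809, 0.0667, 0.2077]
tool_rot: [0.603, 1.57, 0.342]
contact_force: [0.5, -0.0, 0.4]
opening: 0.0549
t 1.15 tx ty tz [ 0.192 -2.437  1.894] roll 0.008 jaw 75.1 toolx [ 0.001  0.    -1.   ] q6 -1.34 pos [380.9  66.7 207.7] F [ 0.5 -0.   0.4] open 54.9
```

```bash
python3 -m crank '[{"fingers":0.2,"tx":0.1,"ty":-0.8,"tz":0.6,"roll":0},{"fingers":0.2,"tx":0.2,"ty":-1.6,"tz":1.3,"roll":0},{"fingers":0.2,"tx":0.2,"ty":-2.2,"tz":1.7,"roll":0},{"fingers":0.2,"tx":0.2,"ty":-2.4,"tz":1.9,"roll":0},{"fingers":0.2,"tx":0.2,"ty":-2.44,"tz":1.9,"roll":0},{"fingers":0.2,"tx":0.2,"ty":-2.44,"tz":1.9,"roll":0},{"fingers":0.2,"tx":0.2,"ty":-2.44,"tz":1.9,"roll":0},{"fingers":0.2,"tx":0.2,"ty":-2.44,"tz":1.9,"roll":0}]'; python3 - <<'E'
from h import *
im,d,c=grab('wrist'); save('wB',im); np.savez('pics/wB.npz',im=im,d=d,P=c[0],k=c[1:]); X=cloud(c,d).reshape(-1,3)
def near(x,y,r,lo,hi): return X[(np.hypot(X[:,0]-x,X[:,1]-y)<r)&(X[:,2]>lo)&(X[:,2]<hi)]
for n,x,y in(('B',.455,-.052),('A',.465,-.216)):
    p=near(x,y,.055,.045,.058)
    if len(p)>50:
        r=cv2.minAreaRect((p[:,:2]*1000).astype(np.float32)); print(n,len(p),np.median(p[:,2]),np.round(r[0],1),np.round(r[1],1),r[2])
        q=near(x-.027,y+.005,.03,.062,.085); print('knob',len(q),q.mean(0).round(4) if len(q) else 0, q[:,2].max() if len(q) else 0)
E
python3 go.py 429 -47 87 75
```

```text
time: 2.15
tool_pos: [0.4287, -0.0448, 0.1998]
tool_rot: [0.619, 1.571, 0.36]
contact_force: [-0.2, 0.6, 0.2]
opening: 0.0551
B 4889 0.05271348411778054 [453.1 -50.5] [57.6 83.8] 73.59746551513672
knob 355 [ 0.4236 -0.042   0.0753] 0.07955458749865923
A 387 0.05172353112290967 [ 422.2 -208.8] [57.6  8.8] 73.10120391845703
knob 0 0 0
t 2.2 tx ty tz [ 2.82  -0.049  0.02 ] roll 0.011 jaw 75.1 toolx [ 0.  0. -1.] q6 -1.59 pos [428.7 -44.9 199.8] F [ 0.3 -0.  -0.5] open 54.9
```

View pics/wB.png

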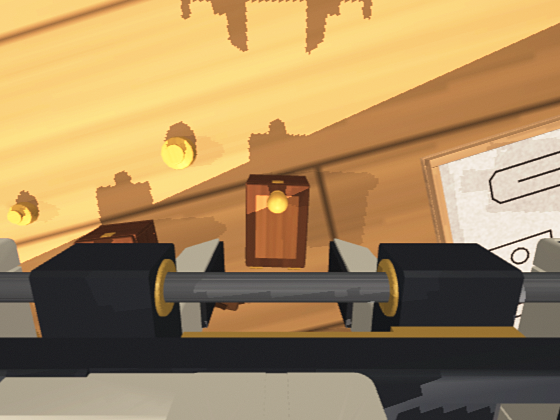

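Wrist view: casket B's lid is at (277,225) and its knob at (277,202), with the jaws straddling it. The lid is at z 52 mm and the knob top at about 79 mm, both as expected. I'll descend and grip the knob.

```bash
python3 -m crank '[{"fingers":0.2,"tx":0.7,"ty":0,"tz":-0.06,"roll":0},{"fingers":0.2,"tx":1.6,"ty":0,"tz":-0.06,"roll":0},{"fingers":0.2,"tx":2.4,"ty":0,"tz":-0.06,"roll":0},{"fingers":0.2,"tx":2.8,"ty":0,"tz":-0.06,"roll":0},{"fingers":-1,"tx":2.8,"ty":0,"tz":-0.06,"roll":0},{"fingers":-1,"tx":2.8,"ty":0,"tz":-0.06,"roll":0},{"fingers":-1,"tx":2.8,"ty":0,"tz":-0.06,"roll":0},{"fingers":-1,"tx":2.8,"ty":0,"tz":-0.06,"roll":0}]' 15; python3 go.py 431 -45 99 75
```

```text
time: 3.2
tool_pos: [0.4268, -0.0448, 0.0883]
tool_rot: [0.081, 1.569, -0.179]
contact_force: [-0.1, 2.8, 0.3]
opening: 0.0196
t 3.2 tx ty tz [-0.268  0.022  0.103] roll 0.006 jaw 75.1 toolx [ 0.001 -0.    -1.   ] q6 -1.59 pos [426.8 -44.8  88.3] F [-0.1  2.8  0.3] open 19.6
```

```bash
python3 -m crank '[{"fingers":-1,"tx":0,"ty":0,"tz":0,"roll":0},{"fingers":-1,"tx":-0.05,"ty":0,"tz":0.02,"roll":0},{"fingers":-1,"tx":-0.1,"ty":0,"tz":0.04,"roll":0},{"fingers":-1,"tx":-0.15,"ty":0,"tz":0.06,"roll":0},{"fingers":-1,"tx":-0.2,"ty":0,"tz":0.08,"roll":0},{"fingers":-1,"tx":-0.25,"ty":0,"tz":0.1,"roll":0},{"fingers":-1,"tx":-0.3,"ty":0,"tz":0.125,"roll":0},{"fingers":-1,"tx":-0.3,"ty":0,"tz":0.125,"roll":0}]' 15; python3 - <<'E'
from h import *
from m import load
s=observe(); print(s['opening'],s['contact_force'].round(2),s['torque'].round(3),s['tool_pos'])
im,d,c=grab('side'); im0,d0,c0=load('side0')
crop=lambda i:cv2.resize(i[195:255,215:295],None,fx=4.8,fy=4.8,interpolation=2)
save('liftB',np.hstack([crop(im0),crop(im)]))
E
```

```text
time: 4.2
tool_pos: [0.4315, -0.0461, 0.0998]
tool_rot: [0.068, 1.57, -0.193]
contact_force: [0.9, 1.7, -2.6]
opening: 0.0166
0.016570075877004906 [ 0.93  1.68 -2.56] [ 0.137 -0.131  0.002] [ 0.43145134 -0.04610788  0.09984006]
```

View pics/liftB.png

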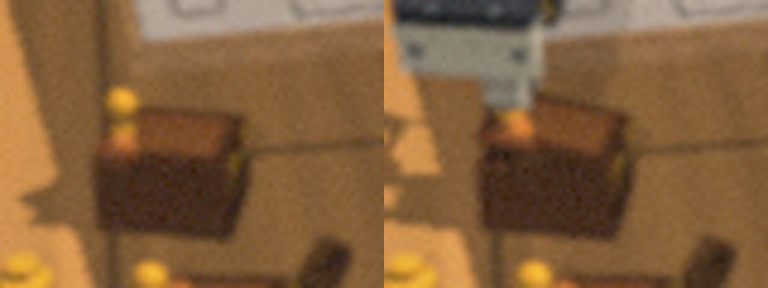

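Before/after side crops of B: the near bottom edge stays at y≈228–240, while the lid top and stem base rise by about 13 px. That suggests a free lid. I'll check it with depth before going on.

```bash
python3 - <<'E'
from h import *
from m import load
a=np.radians(-15.5); c0,s0=np.cos(a),np.sin(a)
for n in('0','1'):
  for cam in('side','scene'):
    if n=='0': im,d,c=load(cam+'0')
    else: im,d,c=grab(cam)
    X=cloud(c,d).reshape(-1,3); D=X[:,:2]-[.454,-.052]; l=np.c_[D@[c0,s0],D@[-s0,c0],X[:,2]]*1000
    for nm,m in (('sideface',(abs(l[:,0])<42)&(l[:,1]<-24)&(l[:,1]>-36)&(l[:,2]>6)&(l[:,2]<46)),('backface',(abs(l[:,0]-41)<6)&(abs(l[:,1])<26)&(l[:,2]>6)&(l[:,2]<46)),('lid',(l[:,0]>-15)&(l[:,0]<36)&(abs(l[:,1])<22)&(l[:,2]>47)&(l[:,2]<75))):
      p=l[m]
      if len(p)>30:
        f=np.linalg.lstsq(np.c_[p[:,0],np.ones(len(p))],p[:,2],rcond=None)[0] if nm=='lid' else np.r_[np.polyfit(p[:,2],p[:,0],1)]
        print(n,cam,nm,len(p),p.mean(0).round(1),p.min(0).round(1),p.max(0).round(1),'slope',f.round(3))
E
```

```text
0 side sideface 344 [  1.7 -28.8  26.3] [-39.7 -33.8   6.4] [ 40.9 -24.4  45.9] slope [0.013 1.38 ]
0 side backface 41 [41.1 -1.6 25.9] [ 40.1 -25.8   6.7] [42.5 25.8 45.3] slope [1.2000e-02 4.0783e+01]
0 side lid 163 [11.1 -1.1 52.3] [-14.6 -21.9  49.2] [35.9 22.  55.2] slope [-1.0000e-02  5.2433e+01]
0 scene backface 206 [38.1  0.9 25.6] [ 35.2 -25.1   6.1] [42.4 25.7 46. ] slope [2.2000e-02 3.7503e+01]
0 scene lid 266 [10.9  1.  52.9] [-14.5 -21.6  49.1] [35.9 22.  57.3] slope [-6.0000e-03  5.2951e+01]
1 side sideface 340 [  1.1 -29.   26.7] [-39.8 -35.2   6. ] [ 40.7 -24.3  46. ] slope [0.029 0.36 ]
1 side backface 40 [40.7 -3.7 25.9] [ 35.1 -25.5   6.8] [42.3 16.5 44.5] slope [-1.0000e-03  4.0672e+01]
1 side lid 170 [10.6 -1.2 58.2] [-14.8 -21.8  51.7] [35.9 21.5 64.5] slope [-0.181 60.075]
1 scene backface 213 [38.   1.  25.2] [ 35.2 -25.3   6.1] [42.2 26.  45.7] slope [3.0000e-03 3.7949e+01]
1 scene lid 301 [11.3  0.1 58.1] [-14.9 -21.7  50.4] [35.6 21.4 65.8] slope [-0.188 60.186]
```

The lid is tilted 10.5° and the body's back face is still vertical, so B is the free-lidded casket. Raising it to about 40°, holding, then lowering along the same arc.

```bash
python3 -m crank '[{"fingers":-1,"tx":-0.19,"ty":0,"tz":0.12,"roll":0},{"fingers":-1,"tx":-0.38,"ty":0,"tz":0.28,"roll":0},{"fingers":-1,"tx":-0.54,"ty":0,"tz":0.45,"roll":0},{"fingers":-1,"tx":-0.67,"ty":0,"tz":0.64,"roll":0},{"fingers":-1,"tx":-0.67,"ty":0,"tz":0.64,"roll":0},{"fingers":-1,"tx":-0.67,"ty":0,"tz":0.64,"roll":0},{"fingers":-1,"tx":-0.67,"ty":0,"tz":0.64,"roll":0},{"fingers":-1,"tx":-0.67,"ty":0,"tz":0.64,"roll":0}]' 15; python3 - <<'E'
from h import *
a=np.radians(-15.5); c0,s0=np.cos(a),np.sin(a)
for cam in('side','scene'):
    im,d,c=grab(cam); X=cloud(c,d).reshape(-1,3); D=X[:,:2]-[.454,-.052]; l=np.c_[D@[c0,s0],D@[-s0,c0],X[:,2]]*1000
    p=l[(l[:,0]>5)&(l[:,0]<38)&(abs(l[:,1])<18)&(l[:,2]>47)&(l[:,2]<110)]
    f=np.polyfit(p[:,0],p[:,2],1); print(cam,len(p),p.min(0),p.max(0),f)
E
```

```text
time: 5.35
tool_pos: [0.4558, -0.0525, 0.1264]
tool_rot: [2.783, 1.57, 2.522]
contact_force: [-0.0, 0.8, -0.1]
opening: 0.0164
side 119 [  5.37907701 -17.61945663  55.44536379] [ 37.64847328  17.62543991 109.13436062] [-1.0419534  94.92599986]
scene 291 [  5.02826721 -17.81421776  52.00376318] [ 37.87204961  17.99654296 109.38933303] [-1.13217558 95.11799418]
```

```bash
python3 - <<'E'
from h import *
a=np.radians(-15.5); c0,s0=np.cos(a),np.sin(a)
im,d,c=grab('scene'); X=cloud(c,d).reshape(-1,3); D=X[:,:2]-[.454,-.052]; l=np.c_[D@[c0,s0],D@[-s0,c0],X[:,2]]*1000
p=l[(l[:,0]>-15)&(l[:,0]<35)&(abs(l[:,1])<22)&(l[:,2]>50)&(l[:,2]<85)]
print(len(p),np.percentile(np.degrees(np.arctan2(p[:,2]-46,40-p[:,0])),[10,30,50,70]))
E
python3 -m crank '[{"fingers":-1,"tx":0.13,"ty":0,"tz":-0.19,"roll":0},{"fingers":-1,"tx":0.29,"ty":0,"tz":-0.36,"roll":0},{"fingers":-1,"tx":0.48,"ty":0,"tz":-0.52,"roll":0},{"fingers":-1,"tx":0.67,"ty":0,"tz":-0.64,"roll":0},{"fingers":-1,"tx":0.82,"ty":0,"tz":-0.71,"roll":0},{"fingers":-1,"tx":0.96,"ty":0,"tz":-0.76,"roll":0},{"fingers":-1,"tx":0.96,"ty":0,"tz":-0.76,"roll":0},{"fingers":0.0,"tx":0.96,"ty":0,"tz":-0.76,"roll":0}]' 15; python3 go.py 427 -45 160 75
```

```text
307 [44.53578066 46.86152237 49.24567778 52.73091207]
time: 6.5
tool_pos: [0.4267, -0.0449, 0.088]
tool_rot: [-0.888, 1.571, -1.148]
contact_force: [0.2, 0.6, 0.3]
opening: 0.0227
t 6.5 tx ty tz [-1.801 -0.     0.008] roll 0.008 jaw 75.1 toolx [ 0. -0. -1.] q6 -1.59 pos [426.7 -44.9  88. ] F [0.2 0.6 0.3] open 22.7
```

```bash
python3 -m crank '[{"fingers":0.2,"tx":0,"ty":0,"tz":0,"roll":0},{"fingers":0.2,"tx":-0.5,"ty":0,"tz":0,"roll":0},{"fingers":0.2,"tx":-1.3,"ty":0,"tz":0,"roll":0},{"fingers":1,"tx":-2,"ty":0,"tz":0,"roll":0},{"fingers":1,"tx":-2.2,"ty":0,"tz":0,"roll":0},{"fingers":1,"tx":-2.2,"ty":0,"tz":0,"roll":0},{"fingers":1,"tx":-2.2,"ty":0,"tz":0,"roll":0},{"fingers":1,"tx":-2.2,"ty":0,"tz":0,"roll":0}]' 15; python3 - <<'E'
from h import *
im,d,c=grab('wrist'); save('wB2',im); X=cloud(c,d).reshape(-1,3)
def near(X,x,y,r,lo,hi): return X[(np.hypot(X[:,0]-x,X[:,1]-y)<r)&(X[:,2]>lo)&(X[:,2]<hi)]
for nm,Y in(('wrist',X),)+tuple((n,cloud(*(lambda g:(g[2],g[1]))(grab(n))).reshape(-1,3)) for n in('side','scene')):
    p=near(Y,.455,-.052,.055,.048,.058); r=cv2.minAreaRect((p[:,:2]*1000).astype(np.float32)); print(nm,len(p),np.median(p[:,2]),np.round(r[0],1),np.round(r[1],1),r[2])
# low things around casket B
im,d,c=grab('scene'); 
for n,(u,v) in dict(wood_a=(243,216),bottle=(255,243),jar=(248,278),wA=(276,177),wB=(212,163),wood_b=(187,263)).items(): print(n,onz(c,(u,v),.01)[0].round(3))
E
python3 go.py 454 -52 44 75
```

```text
time: 7.5
tool_pos: [0.4262, -0.0447, 0.1752]
tool_rot: [3.077, 1.569, 2.816]
contact_force: [0.2, -0.3, -0.7]
opening: 0.0912
wrist 4857 0.052804751408949524 [446.7 -49.2] [56.  70.4] 74.17820739746094
side 336 0.05209850900269597 [455.7 -53.3] [62.  82.7] 74.2492446899414
scene 556 0.05249295296989992 [453.9 -50.4] [58.1 85.7] 74.38780212402344
wood_a [ 0.53 -0.13  0.01]
bottle [ 0.596 -0.064  0.01 ]
jar [ 0.691 -0.031  0.01 ]
wA [ 0.36  -0.126  0.01 ]
wB [ 0.379 -0.306  0.01 ]
wood_b [ 0.711 -0.165  0.01 ]
t 7.7 tx ty tz [3.294e+00 2.000e-03 7.120e-01] roll 0.006 jaw 75.1 toolx [-0.001  0.    -1.   ] q6 -1.59 pos [426.5 -44.8 175.8] F [0.5 0.5 0.6] open 91.9
```

```bash
python3 -m crank '[{"fingers":1,"tx":0.4,"ty":0,"tz":0.5,"roll":0.07},{"fingers":1,"tx":0.9,"ty":0,"tz":0.71,"roll":0.07},{"fingers":1,"tx":1.8,"ty":0,"tz":0.71,"roll":0.07},{"fingers":1,"tx":2.6,"ty":0,"tz":0.71,"roll":0.07},{"fingers":1,"tx":3.1,"ty":0,"tz":0.71,"roll":0.07},{"fingers":1,"tx":3.3,"ty":0,"tz":0.71,"roll":0.07},{"fingers":-1,"tx":3.3,"ty":0,"tz":0.71,"roll":0.07},{"fingers":-1,"tx":3.3,"ty":0,"tz":0.71,"roll":0.07}]' 25; python3 -m crank '[{"fingers":-1,"tx":0,"ty":0,"tz":0,"roll":0},{"fingers":-1,"tx":0,"ty":0,"tz":0,"roll":0},{"fingers":-1,"tx":-0.3,"ty":0,"tz":0,"roll":0},{"fingers":-1,"tx":-0.8,"ty":0,"tz":0,"roll":0},{"fingers":-1,"tx":-1.5,"ty":0,"tz":0,"roll":0},{"fingers":-1,"tx":-2.2,"ty":0,"tz":0,"roll":0},{"fingers":-1,"tx":-2.5,"ty":0,"tz":0,"roll":0},{"fingers":-1,"tx":-2.5,"ty":0,"tz":0,"roll":0}]' 25; python3 go.py 590.4 195 120 95.7
```

```text
time: 8.7
tool_pos: [0.4547, -0.0522, 0.0449]
tool_rot: [0.055, 1.569, -0.218]
contact_force: [0.6, -0.6, 0.2]
opening: 0.0766
time: 9.7
tool_pos: [0.4542, -0.0521, 0.1446]
tool_rot: [0.077, 1.57, -0.196]
contact_force: [0.5, 0.7, -4.2]
opening: 0.0577
t 9.7 tx ty tz [0.617 6.867 1.613] roll -2.134 jaw 74.4 toolx [ 0.001 -0.    -1.   ] q6 -1.58 pos [454.2 -52.1 144.6] F [ 0.5  0.7 -4.2] open 57.7
```

Casket B is held (opening 57.7 mm, 4.2 N). Moving over its outline.

```bash
python3 -m crank '[{"fingers":-1,"tx":-0.2,"ty":0.6,"tz":0.15,"roll":-0.2},{"fingers":-1,"tx":-0.4,"ty":1.8,"tz":0.4,"roll":-0.5},{"fingers":-1,"tx":-0.5,"ty":3.1,"tz":0.7,"roll":-1},{"fingers":-1,"tx":-0.5,"ty":4.4,"tz":1.05,"roll":-1.4},{"fingers":-1,"tx":-0.5,"ty":5.6,"tz":1.35,"roll":-1.8},{"fingers":-1,"tx":-0.5,"ty":6.5,"tz":1.55,"roll":-2.1},{"fingers":-1,"tx":-0.5,"ty":6.87,"tz":1.61,"roll":-2.13},{"fingers":-1,"tx":-0.5,"ty":6.87,"tz":1.61,"roll":-2.13}]' 25; python3 - <<'E'
from h import *
im,d,c=grab('wrist'); save('wT',im); np.savez('pics/wT.npz',im=im,d=d,P=c[0],k=c[1:])
E
python3 ortho.py wT 0.008 0.41 0.70 0.10 0.40 2 liner_wrist; python3 liner.py liner_wrist;  python3 go.py 590.4 195 52 95.7
python3 - <<'E'
import cv2,numpy as np
a=cv2.imread('pics/wT.png');b=cv2.imread('pics/liner_wrist.png')
cv2.imwrite('pics/wTboth.png',np.hstack([cv2.resize(a,(400,300)),cv2.resize(b,(310,300))]))
E
```

```text
time: 10.7
tool_pos: [0.5895, 0.1954, 0.1625]
tool_rot: [-2.967, 1.568, -2.867]
contact_force: [-0.6, 0.0, -4.0]
opening: 0.0578
liner_wrist [414.4 348.9 102.6  10.5  87.8]
liner_wrist [477.6 250.6  32.6 163.8   3.6]
liner_wrist [477.6 250.7  37.3 168.6   3.7]
liner_wrist [556.  190.6  16.4  69.3   5.7]
liner_wrist [519.1 101.9 147.2   8.5   2.7]
liner_wrist [579.6 316.8  38.5  38.4   6.2]
liner_wrist [579.7 316.7  43.9  43.6   6.5]
liner_wrist [579.7 316.8  70.9  70.6   6.3]
liner_wrist [579.5 316.7  75.5  75.9   6.6]
liner_wrist [629.  281.8  27.4   8.6  66. ]
liner_wrist [629.  220.4  10.3  40.1  80.8]
liner_wrist [643.6 192.1  36.4   9.2  68.2]
liner_wrist [624.  105.9  53.8  10.1   2.6]
liner_wrist [621.9 198.9  84.8 110.    5.8]
liner_wrist [695.5 207.3  12.8 120.9   2.2]
t 10.75 tx ty tz [2.773 0.013 0.034] roll -0.006 jaw 95.6 toolx [-0.002 -0.001 -1.   ] q6 -1.47 pos [589.4 194.5 162.9] F [ 0.2 -1.1 -4.7] open 57.9
```

View pics/wTboth.png

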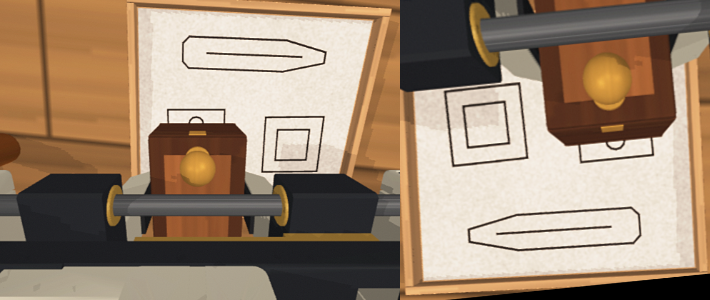

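Wrist view: the outlines are clearly visible past the held casket, with tongs (477.6,250.6) and burner (579.6,316.8). That is +2.4 mm in x from the scene view, so I take the casket spot as about (592.3,194.7). I'll check the casket's offset in the jaws from its knob and front edges.

```bash
python3 - <<'E'
from h import *
from m import load
im,d,c=load('wT'); s=observe(); t=s['tool_pos']*1000
zb=t[2]/1000-.0447
hsv=cv2.cvtColor(im,cv2.COLOR_RGB2HSV)
k=hsv[200:275,240:320]; m=((k[...,1]>150)&(k[...,2]>150)&(k[...,0]>12)).astype(np.uint8)
n,l,st,ce=cv2.connectedComponentsWithStats(m); i=1+st[1:,4].argmax(); print(st[i],ce[i]+[240,200])
e=np.radians(5.7); ux=np.array([np.cos(e),np.sin(e)]); uy=np.array([-ux[1],ux[0]])
def rel(p): p=p[0,:2]*1000-t[:2]; return (p@ux).round(1),(p@uy).round(1)
print('knob rel',rel(onz(c,[ce[i]+[240,200]],zb+.069)))
print('bottom front',rel(onz(c,[[277,172.5]],zb)),'lid front',rel(onz(c,[[277,194]],zb+.052)))
X=cloud(c,d); p=X.reshape(-1,3); p=p[(abs(p[:,2]-zb-.052)<.003)&(np.hypot(p[:,0]-t[0]/1000,p[:,1]-t[1]/1000)<.06)]
q=(p[:,:2]*1000-t[:2]); print('lid pts x',np.percentile(q@ux,[.5,99.5]),'y',np.percentile(q@uy,[.5,99.5]),len(p))
p=X.reshape(-1,3); p=p[(p[:,2]>zb+.008)&(p[:,2]<zb+.044)&(np.hypot(p[:,0]-t[0]/1000,p[:,1]-t[1]/1000)<.06)]; q=p[:,:2]*1000-t[:2]; w=q@ux; print('front face x',np.median(w[w<-30]),len(w))
E
```

```text
[  11    5   51   53 1986] [276.72557905 232.28952669]
knob rel (np.float64(-32.1), np.float64(1.6))
bottom front (np.float64(-42.7), np.float64(1.8)) lid front (np.float64(-42.2), np.float64(1.7))
lid pts x [-42.9891703   20.49818475] y [-38.52191382  41.64455039] 12971
front face x -43.02107815348851 2530
```

```bash
python3 -m crank '[{"fingers":-1,"tx":0.4,"ty":-0.02,"tz":0.1,"roll":0},{"fingers":-1,"tx":1.0,"ty":-0.02,"tz":0.11,"roll":0},{"fingers":-1,"tx":1.7,"ty":-0.02,"tz":0.11,"roll":0},{"fingers":-1,"tx":2.2,"ty":-0.02,"tz":0.11,"roll":0},{"fingers":-1,"tx":2.5,"ty":-0.02,"tz":0.11,"roll":0},{"fingers":-1,"tx":2.65,"ty":-0.02,"tz":0.11,"roll":0},{"fingers":-1,"tx":2.72,"ty":-0.02,"tz":0.11,"roll":0},{"fingers":-1,"tx":2.74,"ty":-0.02,"tz":0.11,"roll":0}]' 25; python3 -m crank '[{"fingers":0.5,"tx":0,"ty":0,"tz":0,"roll":0},{"fingers":0.5,"tx":0,"ty":0,"tz":0,"roll":0},{"fingers":0.5,"tx":0,"ty":0,"tz":0,"roll":0},{"fingers":0.5,"tx":-0.5,"ty":0,"tz":0,"roll":0},{"fingers":0.5,"tx":-1.3,"ty":0,"tz":0,"roll":0},{"fingers":0.5,"tx":-2.4,"ty":0,"tz":0,"roll":0},{"fingers":0.5,"tx":-3.4,"ty":0,"tz":0,"roll":0},{"fingers":0.5,"tx":-3.5,"ty":0,"tz":0,"roll":0}]'; python3 go.py 602 -216 200 84; python3 - <<'E'
from h import *
for n in('scene','side'):
    im,d,c=grab(n); save('placed_'+n,im); X=cloud(c,d).reshape(-1,3)
    p=X[(abs(X[:,2]-.060)<.004)&(np.hypot(X[:,0]-.592,X[:,1]-.194)<.055)]; r=cv2.minAreaRect((p[:,:2]*1000).astype(np.float32)); print(n,len(p),np.median(p[:,2]),np.round(r[0],1),np.round(r[1],1),r[2])
E
```

```text
time: 11.75
tool_pos: [0.595, 0.1948, 0.055]
tool_rot: [0.122, 1.57, 0.221]
contact_force: [-0.0, -0.4, -4.6]
opening: 0.0577
time: 12.75
tool_pos: [0.5962, 0.1952, 0.1985]
tool_rot: [0.104, 1.563, 0.203]
contact_force: [0.6, 0.5, -0.6]
opening: 0.0688
t 12.75 tx ty tz [ -0.052 -10.243  -0.871] roll 1.167 jaw 95.7 toolx [ 0.007  0.001 -1.   ] q6 -1.48 pos [596.2 195.2 198.5] F [ 0.6  0.5 -0.6] open 68.8
scene 911 0.06062880171879437 [594. 196.] [85.9 56.5] 5.700753211975098
side 195 0.06010560672805554 [595.7 192.8] [83.2 61.1] 4.22839879989624
```

The casket is down: scene reads (594,196), side reads (595.7,192.8), yaw about 5°, lid top at 60 mm. That is within a few mm of its outline. Next, the burner.

```bash
python3 -m crank '[{"fingers":0.5,"tx":0,"ty":-0.8,"tz":-0.07,"roll":0.1},{"fingers":0.5,"tx":0,"ty":-2.1,"tz":-0.18,"roll":0.25},{"fingers":0.5,"tx":0,"ty":-3.6,"tz":-0.31,"roll":0.4},{"fingers":0.8,"tx":0,"ty":-5.1,"tz":-0.44,"roll":0.6},{"fingers":0.8,"tx":0,"ty":-6.6,"tz":-0.56,"roll":0.8},{"fingers":0.8,"tx":0,"ty":-8.0,"tz":-0.68,"roll":1.0},{"fingers":0.8,"tx":0,"ty":-9.2,"tz":-0.78,"roll":1.1},{"fingers":0.8,"tx":0,"ty":-9.8,"tz":-0.83,"roll":1.17}]'; python3 -m crank '[{"fingers":0.8,"tx":0,"ty":-0.3,"tz":0,"roll":0},{"fingers":0.8,"tx":0,"ty":-0.44,"tz":0,"roll":0},{"fingers":0.8,"tx":0,"ty":-0.44,"tz":0,"roll":0},{"fingers":0.8,"tx":0,"ty":-0.44,"tz":0,"roll":0},{"fingers":0.8,"tx":0,"ty":-0.44,"tz":0,"roll":0},{"fingers":0.8,"tx":0,"ty":-0.44,"tz":0,"roll":0},{"fingers":0.8,"tx":0,"ty":-0.44,"tz":0,"roll":0},{"fingers":0.8,"tx":0,"ty":-0.44,"tz":0,"roll":0}]'; python3 go.py 602 -216.5 88 84
python3 - <<'E'
from h import *
im,d,c=grab('wrist'); save('wBu',im); np.savez('pics/wBu.npz',im=im,d=d,P=c[0],k=c[1:]); X=cloud(c,d).reshape(-1,3)
p=X[(abs(X[:,2]-.099)<.005)&(np.hypot(X[:,0]-.602,X[:,1]+.216)<.05)]; print(len(p))
if len(p)>20: r=cv2.minAreaRect((p[:,:2]*1000).astype(np.float32)); print(np.median(p[:,2]),np.round(r[0],1),np.round(r[1],1),r[2])
E
```

```text
time: 13.85
tool_pos: [0.5993, -0.2008, 0.1926]
tool_rot: [2.816, 1.568, 2.707]
contact_force: [0.5, -0.4, -0.3]
opening: 0.083
time: 14.85
tool_pos: [0.5984, -0.2161, 0.1945]
tool_rot: [1.236, 1.571, 1.13]
contact_force: [-0.7, -0.1, -0.4]
opening: 0.0823
t 14.85 tx ty tz [ 2.663e+00 -2.000e-03  9.000e-02] roll -0.004 jaw 84.0 toolx [ 0.  0. -1.] q6 -1.93 pos [ 598.4 -216.1  194.5] F [-0.7 -0.1 -0.4] open 82.3
2400
0.10016095548004085 [ 599.9 -215.2] [54.  54.2] 84.95307159423828
```

View pics/wBu.png

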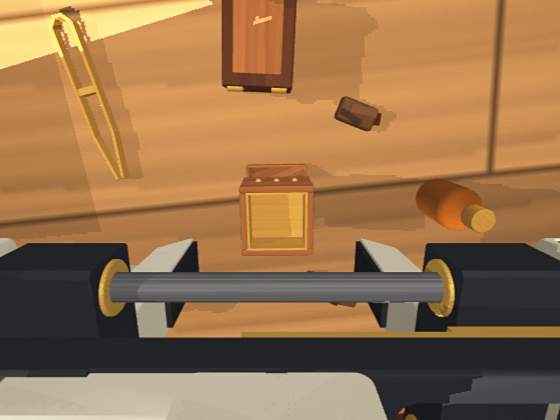

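Wrist view: burner cup centred at (277,222), 54×54 mm, yaw 85°, top at z 100 mm. The tongs' bow is at (68,18) and the tips at (122,178), so the tips point +x.

```bash
python3 -m crank '[{"fingers":0.8,"tx":0.6,"ty":0,"tz":0.06,"roll":-0.07},{"fingers":0.8,"tx":1.5,"ty":0,"tz":0.06,"roll":-0.07},{"fingers":0.8,"tx":2.2,"ty":0,"tz":0.06,"roll":-0.07},{"fingers":0.8,"tx":2.6,"ty":0,"tz":0.06,"roll":-0.07},{"fingers":0.8,"tx":2.66,"ty":0,"tz":0.06,"roll":-0.07},{"fingers":-1,"tx":2.66,"ty":0,"tz":0.06,"roll":-0.07},{"fingers":-1,"tx":2.66,"ty":0,"tz":0.06,"roll":-0.07},{"fingers":-1,"tx":2.66,"ty":0,"tz":0.06,"roll":-0.07}]' 25; python3 -m crank '[{"fingers":-1,"tx":0,"ty":0,"tz":0,"roll":0},{"fingers":-1,"tx":0,"ty":0,"tz":0,"roll":0},{"fingers":-1,"tx":-0.3,"ty":0,"tz":0,"roll":0},{"fingers":-1,"tx":-0.8,"ty":0,"tz":0,"roll":0},{"fingers":-1,"tx":-1.6,"ty":0,"tz":0,"roll":0},{"fingers":-1,"tx":-2.4,"ty":0,"tz":0,"roll":0},{"fingers":-1,"tx":-3.0,"ty":0,"tz":0,"roll":0},{"fingers":-1,"tx":-3.3,"ty":0,"tz":0,"roll":0}]' 25; python3 go.py 579 317 210 96.3
```

```text
time: 15.9
tool_pos: [0.6012, -0.2165, 0.089]
tool_rot: [-0.308, 1.569, -0.401]
contact_force: [-0.5, -0.1, 0.4]
opening: 0.0573
time: 16.9
tool_pos: [0.6009, -0.2165, 0.2215]
tool_rot: [-0.375, 1.569, -0.468]
contact_force: [0.3, -0.0, -3.1]
opening: 0.0542
t 16.9 tx ty tz [ 0.28  13.228 -1.788] roll -1.164 jaw 84.7 toolx [ 0.001 -0.001 -1.   ] q6 -1.94 pos [ 600.9 -216.5  221.5] F [ 0.3 -0.  -3.1] open 54.2
```

```bash
python3 -m crank '[{"fingers":-1,"tx":0,"ty":0.6,"tz":-0.08,"roll":-0.05},{"fingers":-1,"tx":0,"ty":1.6,"tz":-0.22,"roll":-0.15},{"fingers":-1,"tx":0,"ty":2.9,"tz":-0.4,"roll":-0.25},{"fingers":-1,"tx":0,"ty":4.3,"tz":-0.6,"roll":-0.4},{"fingers":-1,"tx":0,"ty":5.7,"tz":-0.77,"roll":-0.5},{"fingers":-1,"tx":0,"ty":7.1,"tz":-0.96,"roll":-0.6},{"fingers":-1,"tx":0,"ty":8.5,"tz":-1.15,"roll":-0.75},{"fingers":-1,"tx":0,"ty":9.8,"tz":-1.32,"roll":-0.9}]' 25; python3 go.py 579 317 210 96.3
```

```text
time: 17.9
tool_pos: [0.583, 0.1818, 0.2189]
tool_rot: [3.069, 1.568, 3.135]
contact_force: [1.4, 0.4, -3.9]
opening: 0.0539
t 17.9 tx ty tz [0.222 3.38  0.124] roll -0.252 jaw 93.8 toolx [-0.003  0.    -1.   ] q6 -1.46 pos [583.  181.8 218.9] F [ 1.4  0.4 -3.9] open 53.9
```

```bash
python3 -m crank '[{"fingers":-1,"tx":0.1,"ty":1.2,"tz":0.05,"roll":-0.1},{"fingers":-1,"tx":0.2,"ty":2.3,"tz":0.1,"roll":-0.2},{"fingers":-1,"tx":0.22,"ty":3.1,"tz":0.12,"roll":-0.25},{"fingers":-1,"tx":0.22,"ty":3.38,"tz":0.12,"roll":-0.25},{"fingers":-1,"tx":0.22,"ty":3.38,"tz":0.12,"roll":-0.25},{"fingers":-1,"tx":0.6,"ty":3.38,"tz":0.12,"roll":-0.25},{"fingers":-1,"tx":1.2,"ty":3.38,"tz":0.12,"roll":-0.25},{"fingers":-1,"tx":1.6,"ty":3.38,"tz":0.12,"roll":-0.25}]' 25; python3 go.py 579.5 316.5 96.5 96.3
```

```text
time: 18.9
tool_pos: [0.5804, 0.3125, 0.154]
tool_rot: [-2.815, 1.568, -2.709]
contact_force: [-0.2, -0.0, -3.6]
opening: 0.0538
t 18.9 tx ty tz [ 1.438  0.102 -0.009] roll -0.024 jaw 96.1 toolx [-0.002 -0.001 -1.   ] q6 -1.3 pos [580.4 312.5 154. ] F [-0.2 -0.  -3.6] open 53.8
```

```bash
python3 -m crank '[{"fingers":-1,"tx":0.3,"ty":0.1,"tz":0,"roll":0},{"fingers":-1,"tx":0.7,"ty":0.1,"tz":0,"roll":0},{"fingers":-1,"tx":1.0,"ty":0.1,"tz":0,"roll":0},{"fingers":-1,"tx":1.2,"ty":0.1,"tz":0,"roll":0},{"fingers":-1,"tx":1.3,"ty":0.1,"tz":0,"roll":0},{"fingers":-1,"tx":1.35,"ty":0.1,"tz":0,"roll":0},{"fingers":-1,"tx":1.35,"ty":0.1,"tz":0,"roll":0},{"fingers":-1,"tx":1.35,"ty":0.1,"tz":0,"roll":0}]' 25; python3 go.py 579.5 316.5 96.5 96.3
```

```text
time: 19.9
tool_pos: [0.5806, 0.3182, 0.1026]
tool_rot: [0.308, 1.57, 0.416]
contact_force: [0.3, -0.2, -3.2]
opening: 0.0539
t 19.9 tx ty tz [ 0.153 -0.039 -0.033] roll -0.014 jaw 96.2 toolx [ 0.001  0.    -1.   ] q6 -1.29 pos [580.6 318.2 102.6] F [ 0.3 -0.2 -3.2] open 53.9
```

```bash
python3 -m crank '[{"fingers":-1,"tx":0.08,"ty":-0.03,"tz":-0.02,"roll":0},{"fingers":-1,"tx":0.14,"ty":-0.03,"tz":-0.02,"roll":0},{"fingers":-1,"tx":0.16,"ty":-0.03,"tz":-0.02,"roll":0},{"fingers":-1,"tx":0.16,"ty":-0.03,"tz":-0.02,"roll":0},{"fingers":0.5,"tx":0.16,"ty":-0.03,"tz":-0.02,"roll":0},{"fingers":0.5,"tx":0.16,"ty":-0.03,"tz":-0.02,"roll":0},{"fingers":0.5,"tx":0.16,"ty":-0.03,"tz":-0.02,"roll":0},{"fingers":0.5,"tx":0.1,"ty":-0.03,"tz":-0.02,"roll":0}]' 25;  python3 -m crank '[{"fingers":0.5,"tx":-0.5,"ty":0,"tz":0,"roll":0},{"fingers":0.5,"tx":-1.2,"ty":0,"tz":0,"roll":0},{"fingers":0.5,"tx":-2.2,"ty":0,"tz":0,"roll":0},{"fingers":0.5,"tx":-2.9,"ty":0,"tz":0,"roll":0},{"fingers":0.2,"tx":-3.2,"ty":0,"tz":0,"roll":0},{"fingers":0.2,"tx":-3.2,"ty":0,"tz":0,"roll":0},{"fingers":0.2,"tx":-3.2,"ty":0,"tz":0,"roll":0},{"fingers":0.2,"tx":-3.2,"ty":0,"tz":0,"roll":0}]' 25; python3 - <<'E'
from h import *
for n in('scene','side','wrist'):
    im,d,c=grab(n); save('placed2_'+n,im); np.savez('pics/p2%s.npz'%n,im=im,d=d,P=c[0],k=c[1:]);X=cloud(c,d).reshape(-1,3)
    p=X[(abs(X[:,2]-.108)<.005)&(np.hypot(X[:,0]-.58,X[:,1]-.317)<.05)]
    if len(p)<20: continue
    r=cv2.minAreaRect((p[:,:2]*1000).astype(np.float32)); print(n,len(p),np.median(p[:,2]),np.round(r[0],1),np.round(r[1],1),r[2])
E
python3 go.py 495 -379 140 98
```

```text
time: 20.9
tool_pos: [0.5797, 0.3168, 0.0979]
tool_rot: [-3.005, 1.57, -2.898]
contact_force: [-0.2, 0.1, 0.2]
opening: 0.0685
time: 21.9
tool_pos: [0.5794, 0.3166, 0.2247]
tool_rot: [-2.886, 1.568, -2.779]
contact_force: [1.0, 1.0, 0.3]
opening: 0.0551
scene 404 0.10775511747726124 [578.9 317.5] [57.6 54. ] 6.233312129974365
side 78 0.10654370202507474 [581.3 313.6] [53.6 62.4] 5.781754970550537
wrist 1993 0.10813578407937346 [578.3 317.6] [54.2 54.1] 6.256221294403076
t 22.05 tx ty tz [  2.144 -17.066  -3.968] roll -0.184 jaw 96.2 toolx [-0.001 -0.    -1.   ] q6 -1.29 pos [579.6 316.8 225.4] F [-0.4 -0.6  0.2] open 54.8
```

The burner is down: scene (578.9,317.5), wrist (578.3,317.6), yaw 6.2°. For the tongs, the palm must fit between the knob and the burner at placement, so I'll grip 12 mm behind the tongs' middle. Travelling there now.

```bash
python3 -m crank '[{"fingers":0.2,"tx":0,"ty":-0.7,"tz":-0.15,"roll":0},{"fingers":0.2,"tx":0,"ty":-2,"tz":-0.45,"roll":0},{"fingers":0.2,"tx":0,"ty":-3.4,"tz":-0.8,"roll":0},{"fingers":0.2,"tx":0,"ty":-4.8,"tz":-1.15,"roll":0},{"fingers":0.2,"tx":0,"ty":-6.2,"tz":-1.5,"roll":0},{"fingers":0.2,"tx":0,"ty":-7.6,"tz":-1.8,"roll":0},{"fingers":0.2,"tx":0,"ty":-9,"tz":-2.15,"roll":0},{"fingers":0.2,"tx":0,"ty":-10.4,"tz":-2.5,"roll":0}]'; python3 -m crank '[{"fingers":0.2,"tx":0.2,"ty":-1.3,"tz":-0.3,"roll":-0.05},{"fingers":0.2,"tx":0.5,"ty":-2.6,"tz":-0.6,"roll":-0.1},{"fingers":0.2,"tx":0.8,"ty":-3.9,"tz":-0.9,"roll":-0.15},{"fingers":0.2,"tx":1.0,"ty":-5.1,"tz":-1.2,"roll":-0.18},{"fingers":0.2,"tx":1.2,"ty":-6.0,"tz":-1.4,"roll":-0.18},{"fingers":0.2,"tx":1.2,"ty":-6.4,"tz":-1.5,"roll":-0.18},{"fingers":0.2,"tx":1.2,"ty":-6.4,"tz":-1.5,"roll":-0.18},{"fingers":0.2,"tx":1.2,"ty":-6.4,"tz":-1.5,"roll":-0.18}]'; python3 go.py 483.6 -380.7 150 98.2; python3 - <<'E'
from h import *
from m import load
im,d,c=load('p2scene'); X=cloud(c,d).reshape(-1,3); p=X[(X[:,2]>.03)&(X[:,2]<.3)&(X[:,1]<-.42)&(X[:,0]>.3)&(X[:,0]<.7)]; print('obst',len(p),p.max(0) if len(p) else '')
E
```

```text
time: 23.05
tool_pos: [0.5246, -0.1093, 0.2262]
tool_rot: [-0.08, 1.57, 0.028]
contact_force: [-0.1, -0.4, -0.1]
opening: 0.055
time: 24.05
tool_pos: [0.4933, -0.3671, 0.1785]
tool_rot: [0.653, 1.57, 0.794]
contact_force: [0.7, 0.5, 0.1]
opening: 0.0553
t 24.05 tx ty tz [ 0.712 -0.302 -0.288] roll -0.017 jaw 98.0 toolx [ 0.  0. -1.] q6 -2.48 pos [ 493.3 -367.1  178.5] F [0.7 0.5 0.1] open 55.3
obst 8171 [ 0.5939347  -0.55383624  0.13502406]
```

```bash
cat > tongs.py <<'E'
from h import *
import sys
x,y,zt=map(float,sys.argv[1:4])
for n in sys.argv[4:]:
    im,d,c=grab(n); X=cloud(c,d); hsv=cv2.cvtColor(im,cv2.COLOR_RGB2HSV)
    m=(abs(X[...,2]-zt)<.0035)&(np.hypot(X[...,0]-x,X[...,1]-y)<.1)
    p=X[m]; save('tg_'+n,im)
    if len(p)<40: print(n,len(p)); continue
    r=cv2.minAreaRect((p[:,:2]*1000).astype(np.float32)); print(n,len(p),np.round(r[0],1),np.round(r[1],1),round(r[2],1),'z',np.median(p[:,2]).round(4))
E
python3 tongs.py .4955 -.379 .0115 wrist scene side
```

```text
wrist 1170 [ 493.2 -378.2] [149.8  22. ] 8.6 z 0.0122
scene 184 [ 494.8 -377.4] [150.2  25.3] 9.0 z 0.0112
side 332 [ 495.5 -380.7] [149.2  25.7] 9.8 z 0.0109
```

View pics/tg_wrist.png

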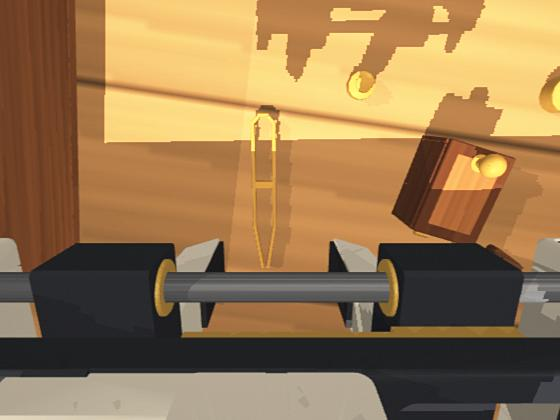

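Wrist view: the tongs lie from bow (264,110) to tips (265,268), 149.8×22 mm, top at z 12 mm, tips toward +x, yaw 8.6°.

```bash
python3 go.py 482.3 -380.8 28 98.6
```

```text
t 24.2 tx ty tz [ 3.765 -0.296 -0.323] roll -0.054 jaw 98.1 toolx [ 0. -0. -1.] q6 -2.48 pos [ 493.4 -367.2  178.6] F [-0.1  0.4  0. ] open 55.3
```

```bash
python3 -m crank '[{"fingers":0.0,"tx":0.6,"ty":-0.25,"tz":-0.3,"roll":-0.05},{"fingers":0.0,"tx":1.6,"ty":-0.3,"tz":-0.32,"roll":-0.05},{"fingers":0.0,"tx":2.5,"ty":-0.3,"tz":-0.32,"roll":-0.05},{"fingers":0.0,"tx":3.2,"ty":-0.3,"tz":-0.32,"roll":-0.05},{"fingers":0.0,"tx":3.6,"ty":-0.3,"tz":-0.32,"roll":-0.05},{"fingers":0.0,"tx":3.75,"ty":-0.3,"tz":-0.32,"roll":-0.05},{"fingers":0.0,"tx":3.75,"ty":-0.3,"tz":-0.32,"roll":-0.05},{"fingers":-1,"tx":3.75,"ty":-0.3,"tz":-0.32,"roll":-0.05}]' 15; python3 -m crank '[{"fingers":-1,"tx":0,"ty":0,"tz":0,"roll":0},{"fingers":-1,"tx":0,"ty":0,"tz":0,"roll":0},{"fingers":-1,"tx":0,"ty":0,"tz":0,"roll":0},{"fingers":-1,"tx":-0.3,"ty":0,"tz":0,"roll":0},{"fingers":-1,"tx":-1.0,"ty":0,"tz":0,"roll":0},{"fingers":-1,"tx":-2.2,"ty":0,"tz":0,"roll":0},{"fingers":-1,"tx":-3.4,"ty":0,"tz":0,"roll":0},{"fingers":-1,"tx":-4.0,"ty":0,"tz":0,"roll":0}]' 15; python3 go.py 476.5 239 160 3.5; python3 tongs.py .4955 -.379 .18 wrist
```

```text
time: 25.2
tool_pos: [0.4824, -0.3826, 0.0292]
tool_rot: [-0.901, 1.569, -0.753]
contact_force: [0.1, -0.6, -0.2]
opening: 0.0398
time: 26.2
tool_pos: [0.4825, -0.3828, 0.192]
tool_rot: [-0.933, 1.566, -0.785]
contact_force: [0.2, -0.1, -0.8]
opening: 0.0215
t 26.2 tx ty tz [ 0.745 15.401  2.138] roll -8.504 jaw 98.5 toolx [ 0.003 -0.003 -1.   ] q6 -2.51 pos [ 482.5 -382.8  192. ] F [ 0.2 -0.1 -0.8] open 21.5
wrist 460 [ 470.2 -384.2] [98.9 42.3] 22.6 z 0.1783
```

```bash
python3 -m crank '[{"fingers":-1,"tx":0,"ty":0.7,"tz":0.1,"roll":-0.3},{"fingers":-1,"tx":0,"ty":1.9,"tz":0.26,"roll":-0.9},{"fingers":-1,"tx":0,"ty":3.2,"tz":0.44,"roll":-1.6},{"fingers":-1,"tx":0,"ty":4.5,"tz":0.62,"roll":-2.3},{"fingers":-1,"tx":0,"ty":5.8,"tz":0.8,"roll":-3.0},{"fingers":-1,"tx":0,"ty":7.1,"tz":0.98,"roll":-3.7},{"fingers":-1,"tx":0,"ty":8.4,"tz":1.16,"roll":-4.4},{"fingers":-1,"tx":0,"ty":9.6,"tz":1.33,"roll":-5.1}]' 15; python3 go.py 477.5 239.3 180 3.5
```

```text
time: 27.25
tool_pos: [0.4774, 0.0073, 0.1879]
tool_rot: [1.61, 1.571, 2.652]
contact_force: [1.2, 0.2, 0.1]
opening: 0.0217
t 27.25 tx ty tz [0.199 2.924 5.01 ] roll -3.38 jaw 149.7 toolx [-0.  0. -1.] q6 -2.76 pos [477.4   7.3 187.9] F [1.2 0.2 0.1] open 21.7
```

```bash
python3 -m crank '[{"fingers":-1,"tx":0,"ty":0.6,"tz":1.0,"roll":-0.7},{"fingers":-1,"tx":0.1,"ty":1.2,"tz":2.1,"roll":-1.4},{"fingers":-1,"tx":0.2,"ty":1.8,"tz":3.2,"roll":-2.1},{"fingers":-1,"tx":0.2,"ty":2.4,"tz":4.2,"roll":-2.8},{"fingers":-1,"tx":0.2,"ty":2.8,"tz":4.8,"roll":-3.2},{"fingers":-1,"tx":0.2,"ty":2.92,"tz":5.01,"roll":-3.38},{"fingers":-1,"tx":0.2,"ty":2.92,"tz":5.01,"roll":-3.38},{"fingers":-1,"tx":0.2,"ty":2.92,"tz":5.01,"roll":-3.38}]' 15; python3 go.py 477.5 239.3 37 3.5; python3 - <<'E'
from h import *
im,d,c=grab('wrist'); save('wTg',im); X=cloud(c,d); s=observe(); z=s['tool_pos'][2]
p=X[(X[...,2]>z-.03)&(X[...,2]<z-.008)&(np.hypot(X[...,0]-.4775,X[...,1]-.2393)<.1)]
print(len(p), p.min(0),p.max(0))
E
```

```text
time: 28.25
tool_pos: [0.4792, 0.2363, 0.18]
tool_rot: [2.406, 1.57, -2.251]
contact_force: [0.3, -0.0, -0.4]
opening: 0.0219
t 28.25 tx ty tz [3.576 0.038 0.078] roll -0.035 jaw -176.9 toolx [-0. -0. -1.] q6 -2.88 pos [479.2 236.3 180. ] F [ 0.3 -0.  -0.4] open 21.9
3556 [0.45708814 0.17372545 0.15174966] [0.50105904 0.28253869 0.17209398]
```

View pics/wTg.png

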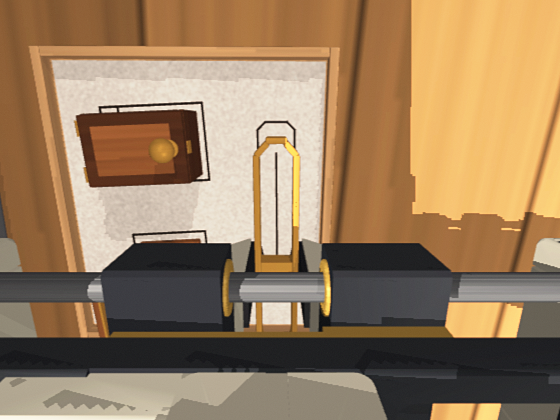

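Wrist view: the tongs line up over their outline with the bow toward −y at (277,140), and the casket sits in its outline. The bow is 62.6 mm behind the TCP, so the centre is 12.4 mm ahead of it, as planned. Lowering.

```bash
python3 -m crank '[{"fingers":-1,"tx":0.6,"ty":0.04,"tz":0.07,"roll":0},{"fingers":-1,"tx":1.3,"ty":0.04,"tz":0.07,"roll":0},{"fingers":-1,"tx":2.0,"ty":0.04,"tz":0.07,"roll":0},{"fingers":-1,"tx":2.6,"ty":0.04,"tz":0.07,"roll":0},{"fingers":-1,"tx":3.0,"ty":0.04,"tz":0.07,"roll":0},{"fingers":-1,"tx":3.25,"ty":0.04,"tz":0.07,"roll":0},{"fingers":-1,"tx":3.35,"ty":0.04,"tz":0.07,"roll":0},{"fingers":-1,"tx":3.35,"ty":0.04,"tz":0.07,"roll":0}]' 15; python3 go.py 477.5 239 37 3.5
```

```text
time: 29.3
tool_pos: [0.4777, 0.2402, 0.0464]
tool_rot: [-1.232, 1.57, 0.395]
contact_force: [-0.6, 0.1, -1.0]
opening: 0.022
t 29.3 tx ty tz [ 0.236  0.006 -0.03 ] roll -0.024 jaw -176.7 toolx [ 0.001  0.    -1.   ] q6 -2.88 pos [477.7 240.2  46.4] F [-0.6  0.1 -1. ] open 22.0
```

```bash
python3 -m crank '[{"fingers":-1,"tx":0.1,"ty":0,"tz":-0.03,"roll":0},{"fingers":-1,"tx":0.18,"ty":0,"tz":-0.03,"roll":0},{"fingers":-1,"tx":0.22,"ty":0,"tz":-0.03,"roll":0},{"fingers":-1,"tx":0.24,"ty":0,"tz":-0.03,"roll":0},{"fingers":-1,"tx":0.24,"ty":0,"tz":-0.03,"roll":0},{"fingers":-0.4,"tx":0.24,"ty":0,"tz":-0.03,"roll":0},{"fingers":-0.2,"tx":0.24,"ty":0,"tz":-0.03,"roll":0},{"fingers":-0.1,"tx":0.24,"ty":0,"tz":-0.03,"roll":0}]' 15; python3 -m crank '[{"fingers":-0.1,"tx":0,"ty":0,"tz":0,"roll":0},{"fingers":-0.1,"tx":-0.4,"ty":0,"tz":0,"roll":0},{"fingers":-0.1,"tx":-1.0,"ty":0,"tz":0,"roll":0},{"fingers":-0.1,"tx":-1.9,"ty":0,"tz":0,"roll":0},{"fingers":-0.1,"tx":-2.9,"ty":0,"tz":0,"roll":0},{"fingers":-0.1,"tx":-3.9,"ty":0,"tz":0,"roll":0},{"fingers":-0.1,"tx":-4.4,"ty":0,"tz":0,"roll":0},{"fingers":-0.1,"tx":-4.4,"ty":0,"tz":0,"roll":0}]'; python3 tongs.py .4775 .251 .020 wrist scene side; python3 - <<'E'
from h import *
for n in('wrist','scene','side'):
    im,d,c=grab(n); np.savez('pics/f%s.npz'%n,im=im,d=d,P=c[0],k=c[1:]); X=cloud(c,d).reshape(-1,3)
    for nm,x,y,z in(('casket',.593,.195,.06),('burner',.579,.317,.108),('casketA',.465,-.216,.052)):
        p=X[(abs(X[:,2]-z)<.004)&(np.hypot(X[:,0]-x,X[:,1]-y)<.05)]
        if len(p)<40: continue
        r=cv2.minAreaRect((p[:,:2]*1000).astype(np.float32)); print(n,nm,np.median(p[:,2]).round(4),np.round(r[0],1),np.round(r[1],1),round(r[2],1))
E
python3 ortho.py fwrist 0.008 0.41 0.70 0.10 0.40 2 liner_final
```

```text
time: 30.3
tool_pos: [0.4775, 0.239, 0.0366]
tool_rot: [-1.163, 1.571, 0.465]
contact_force: [0.0, -0.0, -0.4]
opening: 0.04
time: 31.3
tool_pos: [0.4782, 0.2392, 0.215]
tool_rot: [-1.289, 1.566, 0.339]
contact_force: [-0.1, -0.1, -0.8]
opening: 0.0416
wrist 2231 [493.5 239.4] [169.3 146.6] 85.4 z 0.0209
scene 565 [469.9 237.1] [167.8 153.4] 70.5 z 0.0204
side 109 [494.9 252.3] [130.5 175.5] 2.7 z 0.0207
wrist casket 0.0607 [593.2 195.1] [83.9 56.1] 5.7
scene casket 0.0606 [595.1 195.6] [85.9 56.2] 5.5
scene burner 0.1079 [579.5 317.7] [56.8 54.1] 6.1
scene casketA 0.0525 [ 465.  -214.7] [57.7 84.9] 83.9
side casket 0.0602 [596.6 191.1] [83.1 60.8] 6.6
side burner 0.1071 [581.5 315.2] [55.5 60.8] 3.5
side casketA 0.0521 [ 465.7 -217.9] [59.1 83.3] 82.2
```

View pics/liner_final.png

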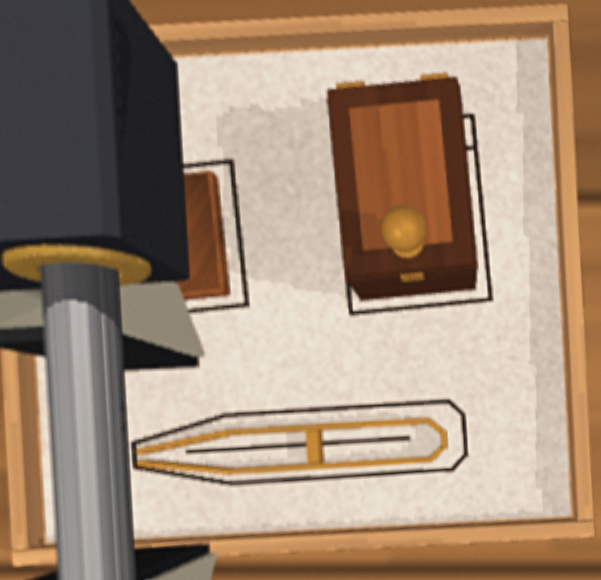

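Final view: tongs inside their outline with the tips at the narrow end (bow gap about 9.5 mm, tip gap about 2 mm, so roughly 4 mm off centre). The casket is inside its outline with the knob on the circle side (about 2–3 mm off), and so is the burner (about 3 mm off). I'll do a quick bystander check and then hand in.

```bash
python3 - <<'E'
from h import *
from m import load
a,b=load('scene0')[0],load('fscene')[0]
D=np.abs(a.astype(int)-b).max(2)
for n,(u,v) in dict(wood_a=(243,216),bottle=(255,243),jar=(248,278),weight1=(276,177),weight2=(212,163),wood_b=(187,263),jar2=(110,217),casketA=(227,183)).items(): print(n,(D[v-12:v+12,u-10:u+10]>60).mean().round(3))
print(observe()['contact_force'].round(1)); hand_in()
E
```

```text
wood_a 0.0
bottle 0.0
jar 0.0
weight1 0.035
weight2 0.0
wood_b 0.0
jar2 0.0
casketA 0.0
[-0.1  0.1 -0.9]
the job is handed in; nothing more can be done
```

The tray is made up and handed in at about 31 s of the 72 s allowed.

- **Choosing the casket:** I tried the casket nearer the tray by its knob. Its lid rose while the body stayed put, so it is the free one. I raised the lid to about 40° (depth read 44–49°, biased high by the lid's thickness) and lowered it shut. The other casket was never touched and measures unmoved.
- **Packing:** I set the casket, the burner and the tongs down in turn on their outlines. No forces stood out in the readings at the end of each move.

| Item | Offset from outline centre | Turn |
|---|---|---|
| Casket | about 2–3 mm | within about 1° |
| Burner | about 3 mm | within about 3° |
| Tongs | about 4 mm, toward the tip end | looks aligned in the last picture, tips at the narrow end |

The casket's lid is shut with its knob on the circle side.

**Checks that disagreed or failed:**
- The side camera reads positions about 2–4 mm differently from the scene and wrist cameras. That is still inside the 10 mm limit.
- My depth measurement of the placed tongs failed because it picked up the tray rim. Their position comes only from the last wrist picture, read by eye.
- Before-and-after pictures show no change at the bystanders. The exception is a 3.5% pixel change at one brass weight, which I put down to shadow from the moved casket and did not look at further.

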